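# Return four mixed-up microscope objectives to their own parking cups

## Robot

A 7-joint arm with a two-finger parallel gripper is mounted at the origin on the work surface; the furniture and walls round the work are solid. World frame = base frame: x ahead of the robot, y to its left, z up, the work surface at z = 0. Lengths are in m, angles in rad, forces in N, time in s.
With the tool pointing down it reaches from about 0.4 to 0.85 m from the base axis. Payload 10.4 kg.
Tool frame: the origin (TCP) lies on the centre line of the jaws, within the pads' length; the fingertips stand 11 mm ahead of it and the grasp point (between the pads) lies 8 mm behind it (manip.finger_overhang is the distance from the TCP to the fingertips, in m); z points along the fingers, y is the line along which they close (so a half turn about z gives the same grasp; the last joint's range is limited). The gripper opens to 85 mm and grips with 20 to 120 N. Pads are 22 mm wide; open, the fingers measure 114 mm over their backs; the gripper's body (76 mm by 85 mm) begins 54 mm behind the grasp point. The pads swing forward as they close: fully open they stand 13 mm farther back than shut.
Start: joints at [-1.313, 0.332, -0.065, 1.46, 0.022, 1.35, -0.088], TCP at [0.173, 0.601, 0.242] pointing down, gripper open.
Joint ranges: [-2.6, 2.6], [-0.5, 2.12], [-1.47, 1.34], [0.16, 2.42], [-1.27, 4.41], [0.06, 2.06], [-2.6, 2.6]. Speed limits (rad/s): [2.22, 2.22, 2.79, 2.79, 3.14, 3.14, 3.14].

## Interface

Orientations are given as a unit quaternion [x, y, z, w].
In Python, from workcell import manip, imaging, workorder gives the robot as it stands.
- The arm moves only by the tool jog_arm, never from a script. Its argument "deltas" is a list of rows, each an object with "gripper": the opening, from 0 (shut) to 1 (fully open); "offset": the shift along the tool's x, y, z in m, a list of three; "rotation": the turn, a rotation vector about the tool's x, y, z in degrees, a list of three. In form: [{"gripper": gripper, "offset": [tx, ty, tz], "rotation": [ax, ay, az]}, ...]. A call has 1 to 20 rows; each row shifts and turns the commanded pose from where the row before left it, along the tool's axes as they then stand; what a row does not reach is not made up. A row lasts 1/10 s, in which the tool goes at most 50 mm and 8.59 degrees, less where a joint would pass 70% of its speed; a pose out of reach is approached as far as the arm can. A call with a gripper value outside its range is refused whole. The fingers move at their own pace and stop on an object; "newtons" is the grip in N (left out, the last holds). Time passes only in rows, so rows that do not move let the fingers close. It gives the time, the measured TCP pose, the force, the opening and the grip force at its end, in the units of the state.
- manip.get_obs(): the state, without advancing time (a new reading comes with each control period).
- imaging.camera(name): name is "side" or "top"; returns the picture (384x512x3 uint8, blue, green, red); there is no depth.
- imaging.camera_model(name): a dict with "camera_matrix" (3x3 intrinsics, pixels), "k1" (the pictures are not rectified: a ray, as slopes to the right and down, at radius r is drawn at 1 + k1 r^2 times it, then the intrinsics apply), "world_to_cam" (4x4, takes a point from world to camera coordinates). Camera axes: x right, y up, looking along -z (the intrinsics and any distortion apply to the point x, -y, -z); pixel columns grow to the right and rows downward; lengths in m; the calibration is good to about 2 mm. A picture is of the moment at which its call begins. camera_model takes no time and is no camera call.
- workorder.hand_in(): hands the job in; it is judged then, once.
The state is a dict: "clock": time; "joint_pos": joint angles; "joint_velocities": joint speeds; "tau": joint torques, N m; "position": TCP position; "ee_rot": TCP orientation; "ft_force": force on the tool from outside, world axes, zero at the start; "torque": the same for the moment, N m; "grip_width": opening from 0.0 (shut) to 1.0 (fully open); "grasp_force": force on a finger pad.
Only numpy, scipy, OpenCV 4.12 (cv2) and the standard library are available. Lean on these libraries where they do the work, as an engineer would, in place of code of your own. Each camera call takes 0.05 s, during which the arm holds its last target. There are 200 camera calls.

## Task

After cleaning, the four microscope objectives were put back into the wrong parking cups on the raised board. Move them so that each stands upright and fully down in the cup of the same colour as its band, with the grey spare cup empty again. Set an objective down in a free cup only, never on the board or the bench, one to a cup, and keep it upright.

Things in the scene. Friction and masses are not known exactly. Their poses are not given: they have to be found in the camera images.
- board: dark metal board on posts under the cups, 200 x 132 mm, its top 100 mm above the bench; origin on the bench below its centre, x along its long edge. It stands between a monitor (0.39 m high, up to x = 0.31, beyond y = 0.18) and a microscope (0.71 m high, x 0.14 to 0.53, y -0.34 to 0.20): bring the arm over the microscope with all its lower parts above 0.72 m, then down at the board.
- objective_red: microscope objective with a red band and shoulder, lens up, loose, 0.12 kg. Origin: centre of its flat foot; z up its axis; round, yaw means nothing. Foot 20 mm across, a cone up to the 28 mm barrel (8 to 43 mm above the foot; grip here), red shoulder to 49 mm, nose 21 mm across, 54 mm tall in all.
- objective_yellow: microscope objective with a yellow band and shoulder, lens up, loose, 0.12 kg. Origin: centre of its flat foot; z up its axis; round, yaw means nothing. Foot 20 mm across, a cone up to the 28 mm barrel (8 to 43 mm above the foot; grip here), yellow shoulder to 49 mm, nose 17 mm across, 58 mm tall in all.
- objective_green: microscope objective with a green band and shoulder, lens up, loose, 0.12 kg. Origin: centre of its flat foot; z up its axis; round, yaw means nothing. Foot 20 mm across, a cone up to the 28 mm barrel (8 to 43 mm above the foot; grip here), green shoulder to 49 mm, nose 16 mm across, 60 mm tall in all.
- objective_blue: microscope objective with a blue band and shoulder, lens up, loose, 0.12 kg. Origin: centre of its flat foot; z up its axis; round, yaw means nothing. Foot 20 mm across, a cone up to the 28 mm barrel (8 to 43 mm above the foot; grip here), blue shoulder to 49 mm, nose 14 mm across, 62 mm tall in all.
- cup_red: red round parking cup, the place of the red-banded objective; 52 mm across, 16 mm high, fixed on a board 100 mm above the bench. Origin: centre of its underside; z up, x along the board's long edge. Cone seat 41 mm wide at the rim, 24 mm at its flat floor 4 mm above the origin: a foot stands there, 12 mm below the rim. The cups stand 64 mm apart in rows of three and two.
- cup_yellow: yellow round parking cup, the place of the yellow-banded objective; 52 mm across, 16 mm high, fixed on a board 100 mm above the bench. Origin: centre of its underside; z up, x along the board's long edge. Cone seat 41 mm wide at the rim, 24 mm at its flat floor 4 mm above the origin: a foot stands there, 12 mm below the rim. The cups stand 64 mm apart in rows of three and two.
- cup_green: green round parking cup, the place of the green-banded objective; 52 mm across, 16 mm high, fixed on a board 100 mm above the bench. Origin: centre of its underside; z up, x along the board's long edge. Cone seat 41 mm wide at the rim, 24 mm at its flat floor 4 mm above the origin: a foot stands there, 12 mm below the rim. The cups stand 64 mm apart in rows of three and two.
- cup_blue: blue round parking cup, the place of the blue-banded objective; 52 mm across, 16 mm high, fixed on a board 100 mm above the bench. Origin: centre of its underside; z up, x along the board's long edge. Cone seat 41 mm wide at the rim, 24 mm at its flat floor 4 mm above the origin: a foot stands there, 12 mm below the rim. The cups stand 64 mm apart in rows of three and two.
- cup_grey: grey round parking cup, the spare: no objective's own, empty at the start; 52 mm across, 16 mm high, fixed on a board 100 mm above the bench. Origin: centre of its underside; z up, x along the board's long edge. Cone seat 41 mm wide at the rim, 24 mm at its flat floor 4 mm above the origin: a foot stands there, 12 mm below the rim. The cups stand 64 mm apart in rows of three and two.
There are look-alikes about, which are no part of the job. What is shaped like the objective_red but pink is not meant.

How it is judged:
By the outcome, as a careful person would: the job done as asked, in the order asked, and still so for the second after the job is handed in, with the robot touching nothing.
It also fails if it takes over 112 s, if anything falls off the work surface, if the arm or the gripper's body presses on something with over 40 N, if the wrist force passes 120 N, or if a joint passes its speed limit or range.

## Working session

There is one attempt and no reset: what is moved stays moved. The work goes in short steps, Python scripts to look and compute and a tool call to move; the robot and the scene stay as the last step left them, time stands still between calls to the robot, and variables do not carry over. Pictures are saved under pics/ and viewed, at most 14 in all, crops included, and the job is handed in when it is done.

Besides the shell and the picture viewer there is one more tool, called after "Call:" by a JSON object that holds its "api" and its "payload", one argument or row to a line. jog_arm: Moves the arm, as the interface text tells. Its arguments: {"type":"object","properties":{"deltas":{"type":"array","items":{"type":"object","properties":{"gripper":{"type":"number"},"offset":{"type":"array","items":{"type":"number"}},"rotation":{"type":"array","items":{"type":"number"}}}}},"newtons":{"type":"number"}},"required":["deltas"]}

```bash
ls; mkdir -p pics; python3 - <<'E'
from workcell import manip, imaging, workorder
import cv2,numpy as np
for n in("side","top"):
    cv2.imwrite(f"pics/{n}0.png",imaging.camera(n)); m=imaging.camera_model(n); print(n,np.round(m["camera_matrix"],1).tolist(),m["k1"],np.round(m["world_to_cam"],3).tolist())
o=manip.get_obs(); print({k:np.round(v,3).tolist() for k,v in o.items()}, manip.finger_overhang)
E
```

```text
pics
side [[438.0, 0.0, 252.7], [0.0, 438.0, 188.0], [0.0, 0.0, 1.0]] -0.1360536293926155 [[0.871, 0.492, 0.024, -0.579], [-0.242, 0.385, 0.891, -0.075], [0.429, -0.781, 0.454, -0.826], [0.0, 0.0, 0.0, 1.0]]
top [[383.8, 0.0, 259.8], [0.0, 383.8, 193.5], [0.0, 0.0, 1.0]] -0.0977696712333553 [[-0.005, -1.0, -0.003, 0.334], [0.982, -0.005, 0.188, -0.456], [-0.188, -0.002, 0.982, -0.851], [0.0, 0.0, 0.0, 1.0]]
{'clock': 0.1, 'joint_pos': [-1.313, 0.333, -0.065, 1.461, 0.022, 1.35, -0.088], 'joint_velocities': [0.001, -0.002, 0.002, -0.003, -0.001, 0.0, -0.001], 'tau': [0.001, -62.674, 0.049, -39.243, 0.016, 0.007, -0.0], 'position': [0.173, 0.6, 0.242], 'ee_rot': [0.14, 0.99, -0.001, -0.0], 'ft_force': [0.25, -0.327, -0.481], 'torque': [-0.002, 0.024, -0.013], 'grasp_force': 0.0, 'grip_width': 0.999} 0.011
```

View pics/side0.png

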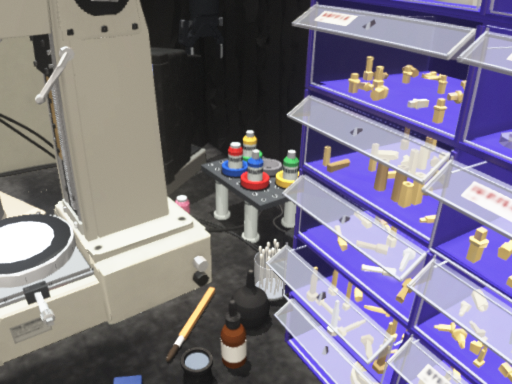

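View pics/top0.png

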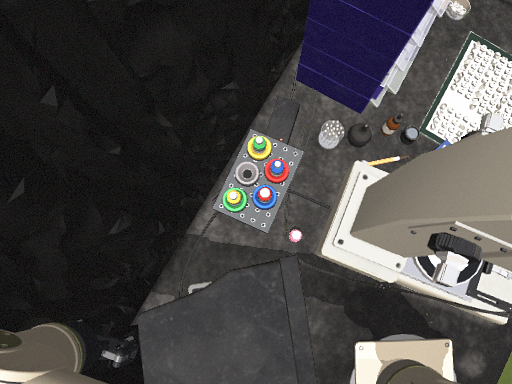

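Green objective (259,143) is in the yellow cup, yellow (234,197) in the green cup, blue (277,169) in the red cup and red (265,194) in the blue cup. The grey cup (247,173) is empty, and the pink look-alike stands on the bench at (295,235), apart from the board. So the job is two swaps through the grey cup.

```bash
cat > h.py <<'E'
from workcell import manip, imaging, workorder
import cv2,numpy as np
def ray(n,uv):
    m=imaging.camera_model(n);K=np.array(m["camera_matrix"]);W=np.array(m["world_to_cam"])
    s=cv2.undistortPoints(np.array([[uv]],float),K,np.array([m["k1"],0,0,0.]),)[0,0]
    # k1 model is ours: undistorted->drawn (1+k1 r^2), same as OpenCV
    d=W[:3,:3].T@np.array([s[0],-s[1],-1]); return -W[:3,:3].T@W[:3,3],d
def onz(n,uv,z):
    c,d=ray(n,uv); return c+d*(z-c[2])/d[2]
def pix(n,p):
    m=imaging.camera_model(n);W=np.array(m["world_to_cam"]);q=(W@np.append(p,1))[:3]*[1,-1,-1]
    return cv2.projectPoints(q[None],np.zeros(3),np.zeros(3),np.array(m["camera_matrix"]),np.array([m["k1"],0,0,0.]))[0].ravel()
E
python3 - <<'E'
from h import *
im=cv2.imread("pics/top0.png")
for n in("top","side"): print(n,"cam",ray(n,(256,192))[0].round(3))
for k,uv in dict(Y=(259,148),grey=(247,173),R=(277,170),G=(234,199),B=(265,197)).items(): print(k,onz("top",uv,.116).round(3))
print("board corners",[onz("top",u,.1).round(3).tolist() for u in((252,129),(302,150),(269,232),(213,208))])
print("base",pix("top",[0,0,0]),"tcp",pix("top",[.173,.6,.242]))
c=cv2.resize(im[118:250,200:320],None,fx=4.5,fy=4.5,interpolation=cv2.INTER_CUBIC);s=cv2.imread("pics/side0.png")[115:255,165:315]
cv2.imwrite("pics/c1.png",c)
cv2.imwrite("pics/c2.png",cv2.resize(s,None,fx=4,fy=4,interpolation=cv2.INTER_CUBIC))
E
```

```text
top cam [0.29  0.33  0.923]
side cam [ 0.84  -0.332  0.456]
Y [0.546 0.333 0.116]
grey [0.49  0.359 0.116]
R [0.496 0.294 0.116]
G [0.433 0.387 0.116]
B [0.437 0.321 0.116]
board corners [[0.596, 0.349, 0.1], [0.546, 0.237, 0.1], [0.363, 0.313, 0.1], [0.416, 0.434, 0.1]]
base [404.07633751 390.50552009] tcp [106.13973845 333.87151094]
```

View pics/c1.png

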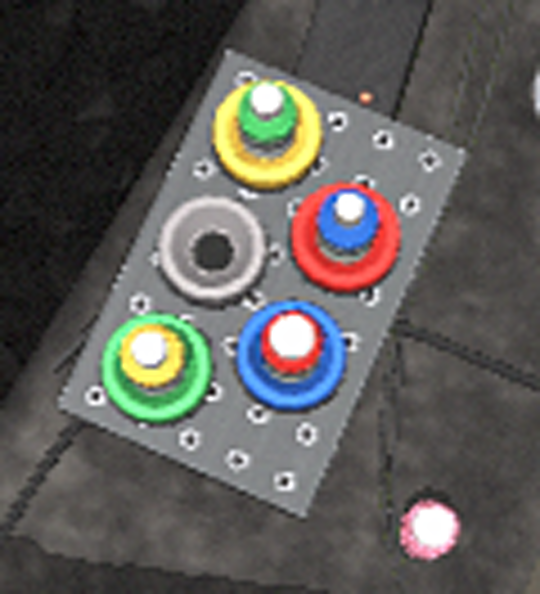

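Choice confirmed by the crop: the blue, red, green and yellow objectives stand in the cups, and the pink one is at crop (430,528), off the board. Next I lift and learn the arm's geometry.

Call:
{"api": "jog_arm", "payload": {
  "deltas": [
    {"offset": [0,0,-0.04],"gripper": 0.45},
    {"offset": [0,0,-0.04]},
    {"offset": [0,0,-0.04]},
    {"offset": [0,0,-0.04]}
  ],
  "newtons": 40
}}

```text
schema error: expected keys gripper, offset, rotation
```

```bash
python3 - <<'E'
from h import *
o=manip.get_obs(); print({k:np.round(o[k],4).tolist() for k in("clock","joint_pos","position","ee_rot","grip_width")},manip.finger_overhang)
E
```

```text
{'clock': 0.1, 'joint_pos': [-1.3126, 0.3328, -0.0647, 1.4608, 0.0216, 1.3499, -0.0885], 'position': [0.1731, 0.6002, 0.2416], 'ee_rot': [0.1399, 0.9902, -0.0006, -0.0], 'grip_width': 0.9988} 0.011
```

Call:
{"api": "jog_arm", "payload": {
  "deltas": [
    {"offset": [0,0,-0.04]},
    {"offset": [0,0,-0.04]},
    {"offset": [0,0,-0.04]},
    {"offset": [0,0,-0.04]}
  ]
}}

```text
schema error: expected keys gripper, offset, rotation
```

```bash
python3 - <<'E'
from h import *
o=manip.get_obs(); print({k:np.round(o[k],4).tolist() for k in("clock","joint_pos","position","ee_rot","grip_width")},manip.finger_overhang)
E
```

```text
{'clock': 0.1, 'joint_pos': [-1.3126, 0.3328, -0.0647, 1.4608, 0.0216, 1.3499, -0.0885], 'position': [0.1731, 0.6002, 0.2416], 'ee_rot': [0.1399, 0.9902, -0.0006, -0.0], 'grip_width': 0.9988} 0.011
```

Call:
{"api": "jog_arm", "payload": {
  "deltas": [
    {"offset": [0,0,-0.04],"gripper": 0.45,"rotation": [0,0,0]},
    {"offset": [0,0,-0.04],"gripper": 0.45,"rotation": [0,0,0]},
    {"offset": [0,0,-0.04],"gripper": 0.45,"rotation": [0,0,0]},
    {"offset": [0,0,-0.04],"gripper": 0.45,"rotation": [0,0,0]}
  ],
  "newtons": 40
}}

```text
clock: 0.5
position: [0.1731, 0.6002, 0.4036]
ee_rot: [0.14, 0.99, -0.0, -0.0]
ft_force: [0.0, 0.6, 0.9]
grip_width: 0.45
grasp_force: 0.0
```

```bash
python3 - <<'E'
from h import *
o=manip.get_obs(); print({k:np.round(o[k],4).tolist() for k in("clock","joint_pos","position","ee_rot","grip_width")},manip.finger_overhang)
E
```

```text
{'clock': 0.5, 'joint_pos': [-1.3242, 0.309, -0.054, 1.1588, 0.0165, 1.6748, -0.084], 'position': [0.1731, 0.6002, 0.4036], 'ee_rot': [0.1399, 0.9902, -0.0003, -0.0], 'grip_width': 0.4496} 0.011
```

Call:
{"api": "jog_arm", "payload": {
  "deltas": [
    {"offset": [0,0,-0.04],"gripper": 0.45,"rotation": [0,0,0]},
    {"offset": [0,0,-0.04],"gripper": 0.45,"rotation": [0,0,0]},
    {"offset": [0,0,-0.04],"gripper": 0.45,"rotation": [0,0,0]},
    {"offset": [0,0,-0.04],"gripper": 0.45,"rotation": [0,0,0]}
  ]
}}

```text
clock: 0.9
position: [0.1739, 0.6008, 0.5638]
ee_rot: [0.14, 0.99, 0.001, 0.0]
ft_force: [-15.2, -73.1, -4.2]
grip_width: 0.446
grasp_force: 0.0
```

```bash
python3 - <<'E'
from h import *
o=manip.get_obs(); print({k:np.round(o[k],4).tolist() for k in("clock","joint_pos","position","ee_rot","grip_width")},manip.finger_overhang)
cv2.imwrite("pics/side1.png",imaging.camera("side"))
E
```

```text
{'clock': 0.9, 'joint_pos': [-1.3852, 0.4393, 0.0489, 0.6406, -0.0234, 2.0591, -0.0628], 'position': [0.1739, 0.6008, 0.5638], 'ee_rot': [0.1403, 0.9901, 0.0015, 0.0002], 'grip_width': 0.4457} 0.011
```

```bash
python3 - <<'E'
from h import *
imaging.camera("top")
o=manip.get_obs(); print({k:np.round(o[k],4).tolist() for k in("clock","joint_pos","position","ee_rot","ft_force","tau","joint_velocities")})
# fit planar geometry: p = base + h + L1,L2,L3 with elbow offset a,b
P=[]
D=[([-1.3126,0.3328,-0.0647,1.4608,0.0216,1.3499],[.1731,.6002,.2416]),([-1.3242,.309,-.054,1.1588,.0165,1.6748],[.1731,.6002,.4036]),([-1.3852,.4393,.0489,.6406,-.0234,2.0591],[.1739,.6008,.5638])]
A=[];b=[]
for q,p in D:
    r=np.hypot(p[0],p[1]); a=q[1];c=q[1]+q[3]
    # unknown h(z incl -tool), L1, L2, wrist offset r0
    A+= [[0,np.sin(a),np.sin(c),1],[1,np.cos(a),np.cos(c),0]]; b+=[r,p[2]]
x,res,_,_=np.linalg.lstsq(np.array(A),np.array(b),rcond=None);print(x,np.array(A)@x-b)
E
```

```text
{'clock': 1.0, 'joint_pos': [-1.3882, 0.4392, 0.0523, 0.6316, -0.025, 2.0561, -0.0623], 'position': [0.1734, 0.6028, 0.5678], 'ee_rot': [0.1397, 0.9902, 0.0075, 0.0007], 'ft_force': [-0.3423, -1.1384, 0.3384], 'tau': [-0.8706, -61.0636, 2.2871, -36.7431, -0.459, -0.8867, 0.2609], 'joint_velocities': [0.0195, -0.009, -0.0415, 0.1648, 0.032, 0.0512, -0.0148]}
[-0.08994714  0.46557844  0.49228991 -0.00695663] [ 0.00060205 -0.00029315 -0.00035314  0.0005951  -0.0002489  -0.00030195]
```

View pics/side1.png

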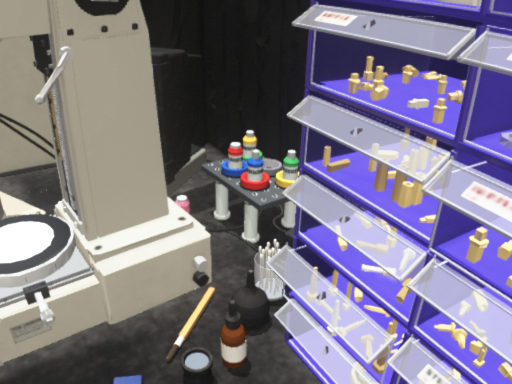

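```bash
python3 - <<'E'
from h import *
for uv in((362,162),(319,250),(353,232),(430,130)):
    print("top",uv,[onz("top",uv,z).round(3).tolist() for z in(.0,.06,.1,.3,.5,.7)])
for uv in((165,205),(87,237),(210,240),(158,195),(118,0)): print("side",uv,[onz("side",uv,z).round(3).tolist() for z in(.05,.1)])
for p in([.14,.2,.71],[.53,.2,.71],[.53,.2,0],[.14,.2,0],[.53,-.34,0]): print(p,pix("top",p).round(),pix("side",p).round())
cv2.imwrite("pics/top1.png",imaging.camera("top"))
E
```

```text
top (362, 162) [[0.546, 0.076, 0.0], [0.529, 0.092, 0.06], [0.518, 0.103, 0.1], [0.462, 0.159, 0.3], [0.407, 0.214, 0.5], [0.351, 0.269, 0.7]]
top (319, 250) [[0.328, 0.191, 0.0], [0.326, 0.2, 0.06], [0.324, 0.206, 0.1], [0.316, 0.236, 0.3], [0.307, 0.267, 0.5], [0.299, 0.297, 0.7]]
top (353, 232) [[0.371, 0.107, 0.0], [0.365, 0.122, 0.06], [0.362, 0.132, 0.1], [0.344, 0.18, 0.3], [0.327, 0.228, 0.5], [0.309, 0.277, 0.7]]
top (430, 130) [[0.631, -0.109, 0.0], [0.609, -0.08, 0.06], [0.594, -0.061, 0.1], [0.52, 0.034, 0.3], [0.446, 0.129, 0.5], [0.372, 0.224, 0.7]]
side (165, 205) [[0.351, 0.217, 0.05], [0.412, 0.149, 0.1]]
side (87, 237) [[0.31, 0.061, 0.05], [0.376, 0.013, 0.1]]
side (210, 240) [[0.49, 0.164, 0.05], [0.533, 0.103, 0.1]]
side (158, 195) [[0.314, 0.241, 0.05], [0.379, 0.17, 0.1]]
side (118, 0) [[-4.428, 4.806, 0.05], [-3.779, 4.173, 0.1]]
[0.14, 0.2, 0.71] [496. 528.] [  48. -171.]
[0.53, 0.2, 0.71] [439. -79.] [ 251. -229.]
[0.53, 0.2, 0] [313. 168.] [241. 261.]
[0.14, 0.2, 0] [317. 331.] [ 86. 203.]
[0.53, -0.34, 0] [518. 168.] [-33. 523.]
```

View pics/top1.png

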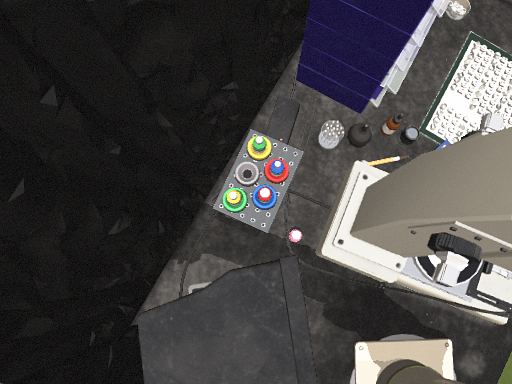

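The picture shows the board clear, the microscope column at (353,232) and beyond, and the arm out of view. The column's base corner is off the line from the robot base to the board. I now fit the cup lattice.

```bash
python3 - <<'E'
from h import *
im=cv2.imread("pics/top1.png"); hsv=cv2.cvtColor(im,cv2.COLOR_BGR2HSV)
apx=dict(Y=(259,148),N=(247,173),R=(277,170),G=(234,199),B=(265,197))
rng=dict(Y=(22,34),G=(50,80),B=(100,120),R=(170,188))
H=hsv[...,0].astype(int);S=hsv[...,1];V=hsv[...,2]
P={}
for k,(u,v) in apx.items():
    if k=="N": m=((S<60)&(V>125)).astype(np.uint8)*255
    else:
        a,b=rng[k]; m=(((H>=a)&(H<=b)|((H+180>=a)&(H+180<=b)))&(S>120)&(V>60)).astype(np.uint8)*255
    r=np.zeros_like(m);cv2.circle(r,(u,v),15,255,-1);m&=r
    p=cv2.findNonZero(m); h=cv2.convexHull(p); e=cv2.fitEllipse(h)
    P[k]=onz("top",e[0],.114); print(k,np.round(e[0],1),np.round(e[1],1),P[k].round(4))
i,j=np.array([0,0]),0
L=dict(Y=(1,0),N=(0,0),G=(-1,0),R=(.5,1),B=(-.5,1))
# rigid fit (Kabsch, 64 mm hexagonal lattice)
ks=list(L);X=np.array([[L[k][0]*.064,-L[k][1]*.064*np.sqrt(.75)] for k in ks]);Y=np.array([P[k][:2] for k in ks])
U,_,Vt=np.linalg.svd((X-X.mean(0)).T@(Y-Y.mean(0)));R=(U@Vt).T
F=(X-X.mean(0))@R.T+Y.mean(0)
print(np.linalg.det(R),np.degrees(np.arctan2(R[1,0],R[0,0])))
for k,f,y in zip(ks,F,Y): print(k,f.round(4),"res mm",((y-f)*1e3).round(1))
# nose tops
for k,cup,hh in(("green","Y",.060),("blue","R",.062),("yellow","G",.058),("red","B",.054)):
    q=pix("top",np.append(F[ks.index(cup)],.104+hh)); m=((S<50)&(V>200)).astype(np.uint8)*255
    r=np.zeros_like(m);cv2.circle(r,tuple(int(t) for t in q.round()),8,255,-1);M=cv2.moments(m&r)
    c=(M["m10"]/M["m00"],M["m01"]/M["m00"]);print(k,q.round(1),np.round(c,1),((onz("top",c,.104+hh)[:2]-F[ks.index(cup)])*1e3).round(1))
E
```

```text
Y [259. 147.] [22.8 23.8] [0.5488 0.3332 0.114 ]
N [247. 173.] [29.8 29.9] [0.4902 0.3594 0.114 ]
R [276.3 170.2] [24.  24.3] [0.4959 0.2958 0.114 ]
G [234.4 199.3] [23.7 24.1] [0.4324 0.3862 0.114 ]
B [264.2 196.5] [24.2 24.5] [0.4381 0.3224 0.114 ]
0.9999999999999999 -24.609300574495766
Y [0.5485 0.3329] res mm [0.3 0.3]
N [0.4903 0.3596] res mm [-0.2 -0.1]
G [0.4321 0.3862] res mm [ 0.2 -0. ]
R [0.4963 0.2958] res mm [-0.4 -0.1]
B [0.4381 0.3225] res mm [-0.  -0.1]
green [259.  139.8] [258.4 138.9] [1.8 1.2]
blue [277.3 163.7] [277.5 162.9] [ 1.8 -0.5]
yellow [232.8 195.3] [232.6 194.9] [0.7 0.6]
red [264.4 192.6] [264.4 192.3] [ 0.5 -0. ]
```

Call:
{"api": "jog_arm", "payload": {
  "deltas": [
    {"offset": [0,0,0.03],"gripper": 0.55,"rotation": [0,0,4.25]},
    {"offset": [0,0,0.04],"gripper": 0.55,"rotation": [0,0,4.25]},
    {"offset": [0,0,0.03],"gripper": 0.55,"rotation": [0,0,0]},
    {"offset": [0,0,0],"gripper": 0.55,"rotation": [0,0,0]},
    {"offset": [-0.02,-0.004,0],"gripper": 0.55,"rotation": [0,0,0]},
    {"offset": [-0.036,-0.007,0],"gripper": 0.55,"rotation": [0,0,0]},
    {"offset": [-0.036,-0.007,0],"gripper": 0.55,"rotation": [0,0,0]},
    {"offset": [-0.036,-0.007,0],"gripper": 0.55,"rotation": [0,0,0]},
    {"offset": [-0.036,-0.007,0],"gripper": 0.55,"rotation": [0,0,0]},
    {"offset": [-0.036,-0.007,0],"gripper": 0.55,"rotation": [0,0,0]}
  ]
}}

```text
clock: 2.05
position: [0.3398, 0.4808, 0.464]
ee_rot: [0.213, 0.977, 0.0, 0.0]
ft_force: [0.8, -0.1, -0.4]
grip_width: 0.549
grasp_force: 0.0
```

```bash
cat >> h.py <<'E'
CUP=dict(Y=(.5485,.3329),N=(.4903,.3596),G=(.4321,.3862),R=(.4963,.2958),B=(.4381,.3225))
def st(*goals):
    from scipy.spatial.transform import Rotation as Ro
    o=manip.get_obs();R=Ro.from_quat(o["ee_rot"]);p=np.array(o["position"]);M=R.as_matrix()
    print("t",round(o["clock"],2),"p",p.round(4),"yaw",np.degrees(np.arctan2(M[1,1],M[0,1])).round(1),"z",M[:,2].round(3),"q",np.round(o["joint_pos"],2),"F",np.round(o["ft_force"],1),"w",round(o["grip_width"]*85,1),"g",round(o["grasp_force"],1))
    for g in goals:
        t=np.array(CUP[g[0]]+(g[1],)) if isinstance(g[0],str) else np.array(g)
        print(g,"tool offset",(M.T@(t-p)).round(4))
E
python3 -c "
from h import *
st(('Y',.46))"
```

```text
t 2.05 p [0.3398 0.4808 0.464 ] yaw 65.4 z [ 0.     0.001 -1.   ] q [-1.15  0.24  0.15  1.13 -0.04  1.78  0.14] F [ 0.8 -0.1 -0.4] w 46.7 g 0.0
('Y', 0.46) tool offset [-0.2512 -0.0478  0.004 ]
```

Call:
{"api": "jog_arm", "payload": {
  "deltas": [
    {"offset": [-0.036,-0.007,0],"gripper": 0.55,"rotation": [0,0,0]},
    {"offset": [-0.036,-0.007,0],"gripper": 0.55,"rotation": [0,0,0]},
    {"offset": [-0.036,-0.007,0],"gripper": 0.55,"rotation": [0,0,0]},
    {"offset": [-0.036,-0.007,0],"gripper": 0.55,"rotation": [0,0,0]},
    {"offset": [-0.036,-0.007,0],"gripper": 0.55,"rotation": [0,0,0]},
    {"offset": [-0.036,-0.007,0],"gripper": 0.55,"rotation": [0,0,0]},
    {"offset": [-0.025,-0.005,0],"gripper": 0.55,"rotation": [0,0,0]},
    {"offset": [-0.01,-0.001,0.02],"gripper": 0.55,"rotation": [0,0,0]},
    {"offset": [0,0,0.04],"gripper": 0.55,"rotation": [0,0,0]},
    {"offset": [0,0,0.04],"gripper": 0.55,"rotation": [0,0,0]},
    {"offset": [0,0,0.04],"gripper": 0.55,"rotation": [0,0,0]},
    {"offset": [0,0,0.03],"gripper": 0.55,"rotation": [0,0,0]},
    {"offset": [0,0,0],"gripper": 0.55,"rotation": [0,0,0]}
  ]
}}

```text
clock: 3.35
position: [0.5457, 0.3333, 0.2892]
ee_rot: [0.213, 0.977, -0.003, -0.002]
ft_force: [0.2, -0.2, 0.6]
grip_width: 0.546
grasp_force: 0.0
```

```bash
python3 -c "
from h import *
st(('Y',.22))
a=imaging.camera('top');b=imaging.camera('side')
cv2.imwrite('pics/d1.png',np.hstack([cv2.resize(a[90:290,160:380],(396,360)),cv2.resize(b[60:260,120:340],(396,360))]))"
```

```text
t 3.35 p [0.5457 0.3333 0.2892] yaw 65.5 z [-0.006 -0.004 -1.   ] q [-0.82  0.35  0.27  1.35 -0.09  1.45  0.59] F [ 0.2 -0.2  0.6] w 46.4 g 0.0
('Y', 0.22) tool offset [-0.0029  0.0012  0.0691]
```

View pics/d1.png

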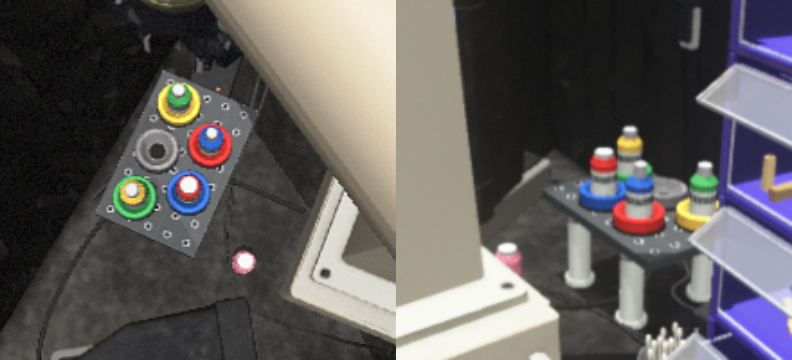

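Crop view: board and objectives undisturbed, forearm high and well away from the microscope column. Descending on green in the yellow cup.

Call:
{"api": "jog_arm", "payload": {
  "deltas": [
    {"offset": [-0.003,0.001,0.035],"gripper": 0.55,"rotation": [0,0,0]},
    {"offset": [0,0,0.035],"gripper": 0.55,"rotation": [0,0,0]},
    {"offset": [0,0,0.035],"gripper": 0.55,"rotation": [0,0,0]},
    {"offset": [0,0,0.025],"gripper": 0.55,"rotation": [0,0,0]},
    {"offset": [0,0,0],"gripper": 0.55,"rotation": [0,0,0]},
    {"offset": [0,0,0],"gripper": 0.55,"rotation": [0,0,0]}
  ]
}}

```text
clock: 4.05
position: [0.5515, 0.3342, 0.1651]
ee_rot: [0.213, 0.977, 0.001, 0.001]
ft_force: [0.7, -0.3, -0.1]
grip_width: 0.55
grasp_force: 0.0
```

```bash
python3 -c "
from h import *
st(('Y',.134))
a=imaging.camera('top');b=imaging.camera('side')
cv2.imwrite('pics/d2.png',np.hstack([cv2.resize(a[90:240,200:340],(392,420)),cv2.resize(b[100:250,180:320],(392,420))]))"
```

```text
t 4.05 p [0.5515 0.3342 0.1651] yaw 65.4 z [ 0.002  0.002 -1.   ] q [-0.81  0.43  0.26  1.52 -0.11  1.21  0.61] F [ 0.7 -0.3 -0.1] w 46.7 g 0.0
('Y', 0.134) tool offset [ 0.0022 -0.0025  0.0311]
```

View pics/d2.png

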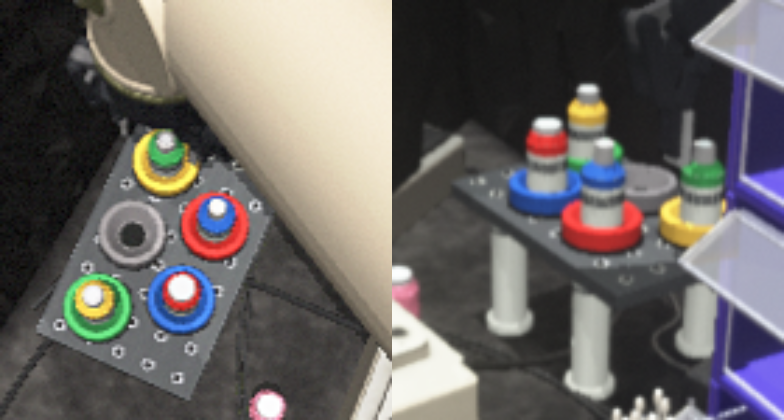

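```bash
python3 -c "
from h import *
p=np.array([.5515,.3342,.1651]);y=np.array([.416,.909,0])
for n,(r,c,s) in dict(top=(90,200,2.8),side=(100,180,2.8)).items():
  for k in(-1,1):
    for dz in(-.011,.0,.03): print(n,k,dz,((pix(n,p+k*.03*y+[0,0,dz])-[c,r])*s+[392*(n=='side'),0]).round())
b=imaging.camera('side');cv2.imwrite('pics/d3.png',cv2.resize(b[60:210,230:330],None,fx=4,fy=4,interpolation=cv2.INTER_CUBIC))"
```

```text
top -1 -0.011 [200. 156.]
top -1 0.0 [200. 151.]
top -1 0.03 [202. 138.]
top 1 -0.011 [127. 124.]
top 1 0.0 [127. 119.]
top 1 0.03 [125. 105.]
side -1 -0.011 [667. 167.]
side -1 0.0 [668. 150.]
side -1 0.03 [670. 105.]
side 1 -0.011 [738. 147.]
side 1 0.0 [739. 131.]
side 1 0.03 [743.  88.]
```

View pics/d3.png

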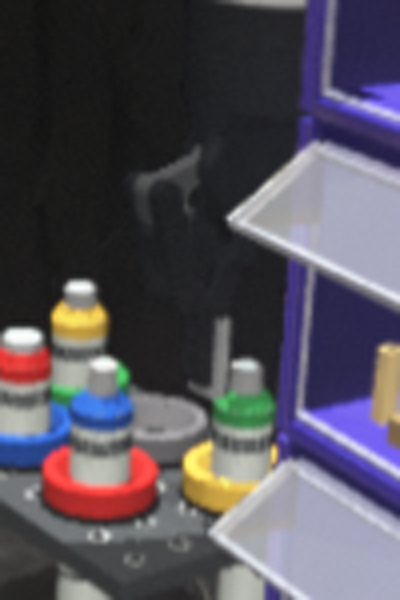

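Fingers straddle the green objective: pad at (285,150) in the side view, nose at (291,152), as predicted. Lowering and closing.

Call:
{"api": "jog_arm", "payload": {
  "deltas": [
    {"offset": [0.002,-0.002,0.016],"gripper": 0.55,"rotation": [0,0,0]},
    {"offset": [0,0,0.015],"gripper": 0.55,"rotation": [0,0,0]},
    {"offset": [0,0,0],"gripper": 0.55,"rotation": [0,0,0]},
    {"offset": [0,0,0],"gripper": 0.2,"rotation": [0,0,0]},
    {"offset": [0,0,0],"gripper": 0.2,"rotation": [0,0,0]},
    {"offset": [0,0,0],"gripper": 0.2,"rotation": [0,0,0]},
    {"offset": [0,0,0],"gripper": 0.2,"rotation": [0,0,0]},
    {"offset": [0,0,0],"gripper": 0.2,"rotation": [0,0,0]}
  ],
  "newtons": 40
}}

```text
clock: 5.0
position: [0.548, 0.3327, 0.1321]
ee_rot: [0.213, 0.977, 0.001, 0.0]
ft_force: [0.3, -0.1, 3.2]
grip_width: 0.313
grasp_force: 39.7
```

```bash
python3 -c "
from h import *
st(('Y',.134),('N',.214))"
```

```text
t 5.0 p [0.548  0.3327 0.1321] yaw 65.4 z [ 0.001  0.001 -1.   ] q [-0.81  0.45  0.25  1.56 -0.12  1.15  0.61] F [ 0.3 -0.1  3.2] w 26.6 g 39.7
('Y', 0.134) tool offset [-0.0003  0.0004 -0.0019]
('N', 0.214) tool offset [ 0.0637  0.0005 -0.0819]
```

Call:
{"api": "jog_arm", "payload": {
  "deltas": [
    {"offset": [0,0,-0.02],"gripper": 0.2,"rotation": [0,0,0]},
    {"offset": [0,0,-0.03],"gripper": 0.2,"rotation": [0,0,0]},
    {"offset": [0,0,-0.03],"gripper": 0.2,"rotation": [0,0,0]},
    {"offset": [0,0,0],"gripper": 0.2,"rotation": [0,0,0]},
    {"offset": [0.024,0,0],"gripper": 0.2,"rotation": [0,0,0]},
    {"offset": [0.025,0,0],"gripper": 0.2,"rotation": [0,0,0]},
    {"offset": [0.015,0,0],"gripper": 0.2,"rotation": [0,0,0]},
    {"offset": [0,0,0],"gripper": 0.2,"rotation": [0,0,0]},
    {"offset": [0,0,0],"gripper": 0.2,"rotation": [0,0,0]}
  ]
}}

```text
clock: 5.9
position: [0.4897, 0.3587, 0.2111]
ee_rot: [0.213, 0.977, -0.0, 0.0]
ft_force: [0.2, -0.2, -0.6]
grip_width: 0.317
grasp_force: 39.6
```

```bash
python3 -c "
from h import *
st(('N',.132))
a=imaging.camera('top');b=imaging.camera('side')
cv2.imwrite('pics/d4.png',np.hstack([cv2.resize(a[90:240,200:340],(392,420)),cv2.resize(b[100:250,180:320],(392,420))]))"
```

```text
t 5.9 p [0.4897 0.3587 0.2111] yaw 65.4 z [ 0. -0. -1.] q [-0.9   0.31  0.24  1.57 -0.08  1.27  0.49] F [ 0.2 -0.2 -0.6] w 26.9 g 39.6
('N', 0.132) tool offset [-0.0001  0.0011  0.0791]
```

View pics/d4.png

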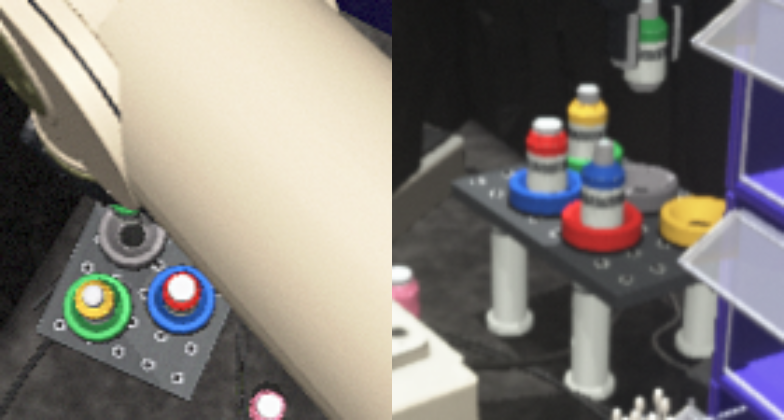

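Green is held upright over the grey cup; the yellow cup is empty. Lowering and releasing, then going on to yellow.

Call:
{"api": "jog_arm", "payload": {
  "deltas": [
    {"offset": [0,0.001,0.03],"gripper": 0.2,"rotation": [0,0,0]},
    {"offset": [0,0,0.03],"gripper": 0.2,"rotation": [0,0,0]},
    {"offset": [0,0,0.012],"gripper": 0.2,"rotation": [0,0,0]},
    {"offset": [0,0,0.006],"gripper": 0.2,"rotation": [0,0,0]},
    {"offset": [0,0,0],"gripper": 0.2,"rotation": [0,0,0]},
    {"offset": [0,0,0],"gripper": 0.2,"rotation": [0,0,0]},
    {"offset": [0,0,0],"gripper": 0.55,"rotation": [0,0,0]},
    {"offset": [0,0,0],"gripper": 0.55,"rotation": [0,0,0]},
    {"offset": [0,0,0],"gripper": 0.55,"rotation": [0,0,0]},
    {"offset": [0,0,0],"gripper": 0.55,"rotation": [0,0,0]}
  ]
}}

```text
clock: 7.0
position: [0.4899, 0.3601, 0.1336]
ee_rot: [0.213, 0.977, 0.0, 0.0]
ft_force: [-1.1, 0.1, -0.7]
grip_width: 0.553
grasp_force: 0.0
```

```bash
python3 -c "
from h import *
st(('N',.132),('G',.132))"
```

```text
t 7.0 p [0.4899 0.3601 0.1336] yaw 65.4 z [ 0.  0. -1.] q [-0.89  0.38  0.23  1.65 -0.09  1.12  0.5 ] F [-1.1  0.1 -0.7] w 47.0 g 0.0
('N', 0.132) tool offset [-0.0006 -0.0003  0.0016]
('G', 0.132) tool offset [ 0.0634 -0.0003  0.0016]
```

Call:
{"api": "jog_arm", "payload": {
  "deltas": [
    {"offset": [0,0,-0.02],"gripper": 0.55,"rotation": [0,0,0]},
    {"offset": [0,0,-0.03],"gripper": 0.55,"rotation": [0,0,0]},
    {"offset": [0,0,-0.03],"gripper": 0.55,"rotation": [0,0,0]},
    {"offset": [0,0,0],"gripper": 0.55,"rotation": [0,0,0]},
    {"offset": [0.023,0,0],"gripper": 0.55,"rotation": [0,0,0]},
    {"offset": [0.025,0,0],"gripper": 0.55,"rotation": [0,0,0]},
    {"offset": [0.015,0,0],"gripper": 0.55,"rotation": [0,0,0]},
    {"offset": [0,0,0],"gripper": 0.55,"rotation": [0,0,0]},
    {"offset": [0,0,0],"gripper": 0.55,"rotation": [0,0,0]}
  ]
}}

```text
clock: 7.9
position: [0.433, 0.3859, 0.2133]
ee_rot: [0.213, 0.977, -0.0, 0.0]
ft_force: [0.9, -0.2, 0.1]
grip_width: 0.549
grasp_force: 0.0
```

```bash
python3 -c "
from h import *
st(('G',.133))
a=imaging.camera('top');b=imaging.camera('side')
cv2.imwrite('pics/d5.png',np.hstack([cv2.resize(a[90:240,200:340],(392,420)),cv2.resize(b[100:250,180:320],(392,420))]))"
```

```text
t 7.9 p [0.433  0.3859 0.2133] yaw 65.4 z [ 0. -0. -1.] q [-0.98  0.25  0.21  1.64 -0.05  1.26  0.38] F [ 0.9 -0.2  0.1] w 46.7 g 0.0
('G', 0.133) tool offset [ 0.001  -0.0001  0.0803]
```

View pics/d5.png

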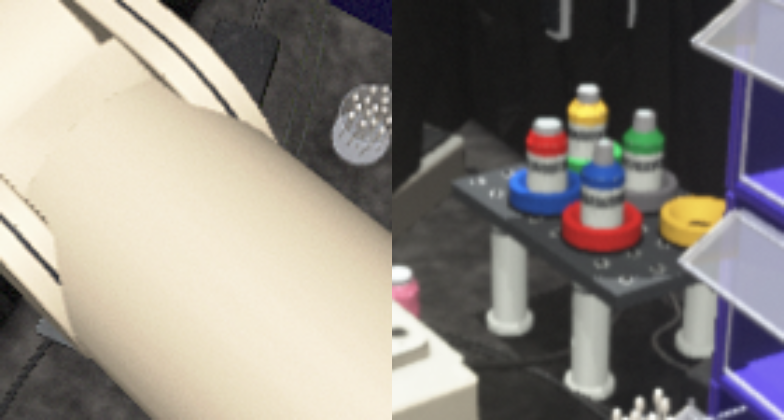

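Green stands upright in the grey cup (side crop (643,150)). Fetching yellow.

Call:
{"api": "jog_arm", "payload": {
  "deltas": [
    {"offset": [0.001,0,0.03],"gripper": 0.55,"rotation": [0,0,0]},
    {"offset": [0,0,0.03],"gripper": 0.55,"rotation": [0,0,0]},
    {"offset": [0,0,0.02],"gripper": 0.55,"rotation": [0,0,0]},
    {"offset": [0,0,0],"gripper": 0.55,"rotation": [0,0,0]},
    {"offset": [0,0,0],"gripper": 0.2,"rotation": [0,0,0]},
    {"offset": [0,0,0],"gripper": 0.2,"rotation": [0,0,0]},
    {"offset": [0,0,0],"gripper": 0.2,"rotation": [0,0,0]},
    {"offset": [0,0,0],"gripper": 0.2,"rotation": [0,0,0]},
    {"offset": [0,0,0],"gripper": 0.2,"rotation": [0,0,0]}
  ]
}}

```text
clock: 8.9
position: [0.4323, 0.387, 0.1346]
ee_rot: [0.213, 0.977, 0.001, 0.001]
ft_force: [1.1, -0.8, 6.9]
grip_width: 0.312
grasp_force: 40.0
```

Call:
{"api": "jog_arm", "payload": {
  "deltas": [
    {"offset": [0,0,-0.02],"gripper": 0.2,"rotation": [0,0,0]},
    {"offset": [0,0,-0.03],"gripper": 0.2,"rotation": [0,0,0]},
    {"offset": [0,0,-0.03],"gripper": 0.2,"rotation": [0,0,0]},
    {"offset": [0,0,-0.01],"gripper": 0.2,"rotation": [0,0,0]},
    {"offset": [-0.02,0,0],"gripper": 0.2,"rotation": [0,0,0]},
    {"offset": [-0.03,0,0],"gripper": 0.2,"rotation": [0,0,0]},
    {"offset": [-0.03,0,0],"gripper": 0.2,"rotation": [0,0,0]},
    {"offset": [-0.03,0,0],"gripper": 0.2,"rotation": [0,0,0]},
    {"offset": [-0.018,0,0],"gripper": 0.2,"rotation": [0,0,0]},
    {"offset": [0,0,0],"gripper": 0.2,"rotation": [0,0,0]},
    {"offset": [0,0,0],"gripper": 0.2,"rotation": [0,0,0]}
  ]
}}

```text
clock: 10.0
position: [0.5473, 0.3337, 0.2226]
ee_rot: [0.213, 0.977, -0.0, -0.001]
ft_force: [-1.5, 0.5, -0.8]
grip_width: 0.315
grasp_force: 39.6
```

```bash
python3 -c "
from h import *
st(('Y',.133))"
```

```text
t 10.0 p [0.5473 0.3337 0.2226] yaw 65.4 z [-0.001 -0.    -1.   ] q [-0.83  0.38  0.27  1.46 -0.1   1.32  0.6 ] F [-1.5  0.5 -0.8] w 26.8 g 39.6
('Y', 0.133) tool offset [-0.0015 -0.0002  0.0896]
```

Call:
{"api": "jog_arm", "payload": {
  "deltas": [
    {"offset": [-0.001,0,0.03],"gripper": 0.2,"rotation": [0,0,0]},
    {"offset": [0,0,0.03],"gripper": 0.2,"rotation": [0,0,0]},
    {"offset": [0,0,0.02],"gripper": 0.2,"rotation": [0,0,0]},
    {"offset": [0,0,0.008],"gripper": 0.2,"rotation": [0,0,0]},
    {"offset": [0,0,0],"gripper": 0.2,"rotation": [0,0,0]},
    {"offset": [0,0,0],"gripper": 0.2,"rotation": [0,0,0]},
    {"offset": [0,0,0],"gripper": 0.55,"rotation": [0,0,0]},
    {"offset": [0,0,0],"gripper": 0.55,"rotation": [0,0,0]},
    {"offset": [0,0,0],"gripper": 0.55,"rotation": [0,0,0]},
    {"offset": [0,0,0],"gripper": 0.55,"rotation": [0,0,0]}
  ]
}}

```text
clock: 11.0
position: [0.549, 0.333, 0.1355]
ee_rot: [0.213, 0.977, 0.0, 0.0]
ft_force: [0.5, 0.1, -0.4]
grip_width: 0.549
grasp_force: 0.0
```

Call:
{"api": "jog_arm", "payload": {
  "deltas": [
    {"offset": [0,0,-0.02],"gripper": 0.55,"rotation": [0,0,0]},
    {"offset": [0,0,-0.03],"gripper": 0.55,"rotation": [0,0,0]},
    {"offset": [0,0,-0.03],"gripper": 0.55,"rotation": [0,0,0]},
    {"offset": [0,0,0],"gripper": 0.55,"rotation": [0,0,0]},
    {"offset": [0.024,0,0],"gripper": 0.55,"rotation": [0,0,0]},
    {"offset": [0.025,0,0],"gripper": 0.55,"rotation": [0,0,0]},
    {"offset": [0.015,0,0],"gripper": 0.55,"rotation": [0,0,0]},
    {"offset": [0,0,0],"gripper": 0.55,"rotation": [0,0,0]},
    {"offset": [0,0,0],"gripper": 0.55,"rotation": [0,0,0]}
  ]
}}

```text
clock: 11.9
position: [0.4912, 0.3592, 0.2153]
ee_rot: [0.213, 0.977, -0.0, 0.0]
ft_force: [0.9, -0.3, 0.1]
grip_width: 0.547
grasp_force: 0.0
```

```bash
python3 -c "
from h import *
st(('N',.133))"
```

```text
t 11.9 p [0.4912 0.3592 0.2153] yaw 65.4 z [ 0. -0. -1.] q [-0.91  0.31  0.25  1.56 -0.08  1.28  0.49] F [ 0.9 -0.3  0.1] w 46.5 g 0.0
('N', 0.133) tool offset [ 0.0011 -0.      0.0823]
```

Green: grey to green cup.

Call:
{"api": "jog_arm", "payload": {
  "deltas": [
    {"offset": [0.001,0,0.03],"gripper": 0.55,"rotation": [0,0,0]},
    {"offset": [0,0,0.03],"gripper": 0.55,"rotation": [0,0,0]},
    {"offset": [0,0,0.021],"gripper": 0.55,"rotation": [0,0,0]},
    {"offset": [0,0,0],"gripper": 0.55,"rotation": [0,0,0]},
    {"offset": [0,0,0],"gripper": 0.2,"rotation": [0,0,0]},
    {"offset": [0,0,0],"gripper": 0.2,"rotation": [0,0,0]},
    {"offset": [0,0,0],"gripper": 0.2,"rotation": [0,0,0]},
    {"offset": [0,0,0],"gripper": 0.2,"rotation": [0,0,0]},
    {"offset": [0,0,0],"gripper": 0.2,"rotation": [0,0,0]}
  ]
}}

```text
clock: 12.8
position: [0.4906, 0.3603, 0.1356]
ee_rot: [0.213, 0.977, 0.001, 0.001]
ft_force: [0.6, -0.5, 5.4]
grip_width: 0.31
grasp_force: 39.8
```

Call:
{"api": "jog_arm", "payload": {
  "deltas": [
    {"offset": [0,0,-0.02],"gripper": 0.2,"rotation": [0,0,0]},
    {"offset": [0,0,-0.03],"gripper": 0.2,"rotation": [0,0,0]},
    {"offset": [0,0,-0.03],"gripper": 0.2,"rotation": [0,0,0]},
    {"offset": [0,0,0],"gripper": 0.2,"rotation": [0,0,0]},
    {"offset": [0.024,0,0],"gripper": 0.2,"rotation": [0,0,0]},
    {"offset": [0.025,0,0],"gripper": 0.2,"rotation": [0,0,0]},
    {"offset": [0.015,0,0],"gripper": 0.2,"rotation": [0,0,0]},
    {"offset": [0,0,0],"gripper": 0.2,"rotation": [0,0,0]},
    {"offset": [0,0,0],"gripper": 0.2,"rotation": [0,0,0]}
  ]
}}

```text
clock: 13.7
position: [0.432, 0.3863, 0.2142]
ee_rot: [0.213, 0.977, -0.0, 0.0]
ft_force: [0.8, -0.1, -2.1]
grip_width: 0.309
grasp_force: 39.6
```

```bash
python3 -c "
from h import *
st(('G',.133))
a=imaging.camera('top');b=imaging.camera('side')
cv2.imwrite('pics/d6.png',cv2.resize(b[100:250,180:320],(420,450)))"
```

```text
t 13.7 p [0.432  0.3863 0.2142] yaw 65.4 z [ 0. -0. -1.] q [-0.99  0.25  0.21  1.64 -0.05  1.26  0.38] F [ 0.8 -0.1 -2.1] w 26.3 g 39.6
('G', 0.133) tool offset [-0.0001  0.      0.0812]
```

View pics/d6.png

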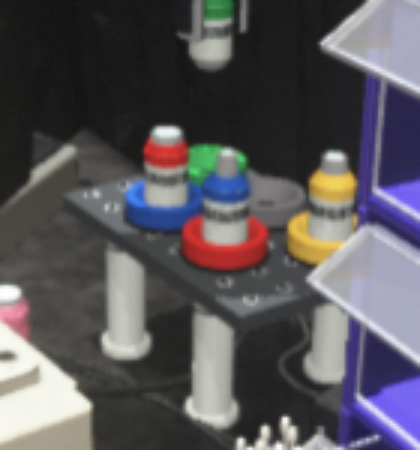

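Yellow stands in the yellow cup (333,205); green hangs upright. Placing green, then to blue.

Call:
{"api": "jog_arm", "payload": {
  "deltas": [
    {"offset": [0,0,0.03],"gripper": 0.2,"rotation": [0,0,0]},
    {"offset": [0,0,0.03],"gripper": 0.2,"rotation": [0,0,0]},
    {"offset": [0,0,0.013],"gripper": 0.2,"rotation": [0,0,0]},
    {"offset": [0,0,0.006],"gripper": 0.2,"rotation": [0,0,0]},
    {"offset": [0,0,0],"gripper": 0.2,"rotation": [0,0,0]},
    {"offset": [0,0,0],"gripper": 0.2,"rotation": [0,0,0]},
    {"offset": [0,0,0],"gripper": 0.55,"rotation": [0,0,0]},
    {"offset": [0,0,0],"gripper": 0.55,"rotation": [0,0,0]},
    {"offset": [0,0,0],"gripper": 0.55,"rotation": [0,0,0]},
    {"offset": [0,0,0],"gripper": 0.55,"rotation": [0,0,0]}
  ]
}}

```text
clock: 14.8
position: [0.4317, 0.3867, 0.1355]
ee_rot: [0.213, 0.977, 0.0, 0.0]
ft_force: [-0.5, -0.4, -0.3]
grip_width: 0.55
grasp_force: 0.0
```

Call:
{"api": "jog_arm", "payload": {
  "deltas": [
    {"offset": [0,0,-0.02],"gripper": 0.55,"rotation": [0,0,0]},
    {"offset": [0,0,-0.03],"gripper": 0.55,"rotation": [0,0,0]},
    {"offset": [0,0,-0.03],"gripper": 0.55,"rotation": [0,0,0]},
    {"offset": [0,0,-0.01],"gripper": 0.55,"rotation": [0,0,0]},
    {"offset": [-0.02,-0.011,0],"gripper": 0.55,"rotation": [0,0,0]},
    {"offset": [-0.03,-0.017,0],"gripper": 0.55,"rotation": [0,0,0]},
    {"offset": [-0.03,-0.017,0],"gripper": 0.55,"rotation": [0,0,0]},
    {"offset": [-0.016,-0.01,0],"gripper": 0.55,"rotation": [0,0,0]},
    {"offset": [0,0,0],"gripper": 0.55,"rotation": [0,0,0]},
    {"offset": [0,0,0],"gripper": 0.55,"rotation": [0,0,0]}
  ]
}}

```text
clock: 15.8
position: [0.4957, 0.2969, 0.2249]
ee_rot: [0.213, 0.977, 0.0, -0.0]
ft_force: [-0.1, 1.1, 0.6]
grip_width: 0.549
grasp_force: 0.0
```

```bash
python3 -c "
from h import *
st(('R',.133))
a=imaging.camera('top')
cv2.imwrite('pics/d7.png',a)"
```

```text
t 15.8 p [0.4957 0.2969 0.2249] yaw 65.4 z [-0.001  0.    -1.   ] q [-0.86  0.24  0.28  1.63 -0.07  1.28  0.58] F [-0.1  1.1  0.6] w 46.6 g 0.0
('R', 0.133) tool offset [-0.001  -0.0007  0.0919]
```

View pics/d7.png

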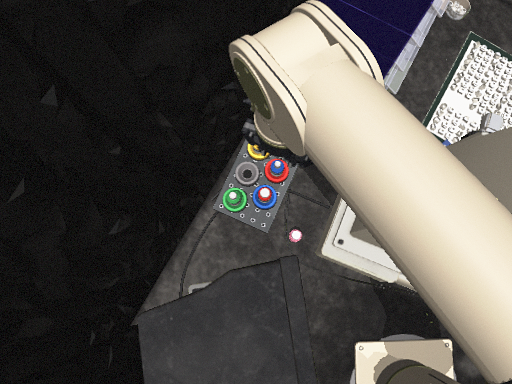

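Green is in the green cup (234,198) and the grey cup is empty (247,173). Now blue: red cup to grey cup.

Call:
{"api": "jog_arm", "payload": {
  "deltas": [
    {"offset": [-0.001,-0.001,0.03],"gripper": 0.55,"rotation": [0,0,0]},
    {"offset": [0,0,0.03],"gripper": 0.55,"rotation": [0,0,0]},
    {"offset": [0,0,0.03],"gripper": 0.55,"rotation": [0,0,0]},
    {"offset": [0,0,0],"gripper": 0.55,"rotation": [0,0,0]},
    {"offset": [0,0,0],"gripper": 0.2,"rotation": [0,0,0]},
    {"offset": [0,0,0],"gripper": 0.2,"rotation": [0,0,0]},
    {"offset": [0,0,0],"gripper": 0.2,"rotation": [0,0,0]},
    {"offset": [0,0,0],"gripper": 0.2,"rotation": [0,0,0]},
    {"offset": [0,0,0],"gripper": 0.2,"rotation": [0,0,0]}
  ]
}}

```text
clock: 16.75
position: [0.4971, 0.2959, 0.1366]
ee_rot: [0.213, 0.977, 0.001, 0.001]
ft_force: [-0.6, -0.3, 7.1]
grip_width: 0.311
grasp_force: 39.9
```

Call:
{"api": "jog_arm", "payload": {
  "deltas": [
    {"offset": [0,0,-0.02],"gripper": 0.2,"rotation": [0,0,0]},
    {"offset": [0,0,-0.03],"gripper": 0.2,"rotation": [0,0,0]},
    {"offset": [0,0,-0.03],"gripper": 0.2,"rotation": [0,0,0]},
    {"offset": [0,0,0],"gripper": 0.2,"rotation": [0,0,0]},
    {"offset": [0.012,0.02,0],"gripper": 0.2,"rotation": [0,0,0]},
    {"offset": [0.012,0.02,0],"gripper": 0.2,"rotation": [0,0,0]},
    {"offset": [0.008,0.015,0],"gripper": 0.2,"rotation": [0,0,0]},
    {"offset": [0,0,0],"gripper": 0.2,"rotation": [0,0,0]},
    {"offset": [0,0,0],"gripper": 0.2,"rotation": [0,0,0]}
  ]
}}

```text
clock: 17.65
position: [0.4903, 0.3583, 0.2146]
ee_rot: [0.213, 0.977, -0.001, -0.0]
ft_force: [0.4, -0.1, -1.5]
grip_width: 0.311
grasp_force: 39.7
```

```bash
python3 -c "
from h import *
st(('N',.133))"
```

```text
t 17.65 p [0.4903 0.3583 0.2146] yaw 65.4 z [-0.001 -0.001 -1.   ] q [-0.91  0.31  0.26  1.56 -0.08  1.28  0.5 ] F [ 0.4 -0.1 -1.5] w 26.4 g 39.7
('N', 0.133) tool offset [0.0006 0.0013 0.0816]
```

Call:
{"api": "jog_arm", "payload": {
  "deltas": [
    {"offset": [0,0.001,0.03],"gripper": 0.2,"rotation": [0,0,0]},
    {"offset": [0,0,0.03],"gripper": 0.2,"rotation": [0,0,0]},
    {"offset": [0,0,0.013],"gripper": 0.2,"rotation": [0,0,0]},
    {"offset": [0,0,0.006],"gripper": 0.2,"rotation": [0,0,0]},
    {"offset": [0,0,0],"gripper": 0.2,"rotation": [0,0,0]},
    {"offset": [0,0,0],"gripper": 0.2,"rotation": [0,0,0]},
    {"offset": [0,0,0],"gripper": 0.55,"rotation": [0,0,0]},
    {"offset": [0,0,0],"gripper": 0.55,"rotation": [0,0,0]},
    {"offset": [0,0,0],"gripper": 0.55,"rotation": [0,0,0]},
    {"offset": [0,0,0],"gripper": 0.55,"rotation": [0,0,0]}
  ]
}}

```text
clock: 18.65
position: [0.4908, 0.3596, 0.1365]
ee_rot: [0.213, 0.977, 0.0, 0.0]
ft_force: [-0.3, -0.0, -1.3]
grip_width: 0.549
grasp_force: 0.0
```

Call:
{"api": "jog_arm", "payload": {
  "deltas": [
    {"offset": [0,0,-0.02],"gripper": 0.55,"rotation": [0,0,0]},
    {"offset": [0,0,-0.03],"gripper": 0.55,"rotation": [0,0,0]},
    {"offset": [0,0,-0.03],"gripper": 0.55,"rotation": [0,0,0]},
    {"offset": [0,0,0],"gripper": 0.55,"rotation": [0,0,0]},
    {"offset": [0.012,-0.02,0],"gripper": 0.55,"rotation": [0,0,0]},
    {"offset": [0.012,-0.02,0],"gripper": 0.55,"rotation": [0,0,0]},
    {"offset": [0.008,-0.015,0],"gripper": 0.55,"rotation": [0,0,0]},
    {"offset": [0,0,0],"gripper": 0.55,"rotation": [0,0,0]},
    {"offset": [0,0,0],"gripper": 0.55,"rotation": [0,0,0]}
  ]
}}

```text
clock: 19.55
position: [0.4389, 0.3231, 0.2164]
ee_rot: [0.213, 0.977, 0.0, 0.0]
ft_force: [0.1, 1.1, 0.3]
grip_width: 0.549
grasp_force: 0.0
```

```bash
python3 -c "
from h import *
st(('B',.133))"
```

```text
t 19.55 p [0.4389 0.3231 0.2164] yaw 65.4 z [ 0.     0.001 -1.   ] q [-0.94  0.17  0.25  1.72 -0.04  1.25  0.46] F [0.1 1.1 0.3] w 46.6 g 0.0
('B', 0.133) tool offset [ 0.0005 -0.0009  0.0834]
```

Red: blue cup to red cup (tool x −0.064).

Call:
{"api": "jog_arm", "payload": {
  "deltas": [
    {"offset": [0,-0.001,0.03],"gripper": 0.55,"rotation": [0,0,0]},
    {"offset": [0,0,0.03],"gripper": 0.55,"rotation": [0,0,0]},
    {"offset": [0,0,0.022],"gripper": 0.55,"rotation": [0,0,0]},
    {"offset": [0,0,0],"gripper": 0.55,"rotation": [0,0,0]},
    {"offset": [0,0,0],"gripper": 0.2,"rotation": [0,0,0]},
    {"offset": [0,0,0],"gripper": 0.2,"rotation": [0,0,0]},
    {"offset": [0,0,0],"gripper": 0.2,"rotation": [0,0,0]},
    {"offset": [0,0,0],"gripper": 0.2,"rotation": [0,0,0]},
    {"offset": [0,0,0],"gripper": 0.2,"rotation": [0,0,0]}
  ]
}}

```text
clock: 20.45
position: [0.4389, 0.3225, 0.1353]
ee_rot: [0.213, 0.977, 0.001, 0.001]
ft_force: [-0.3, -0.4, 5.1]
grip_width: 0.31
grasp_force: 39.7
```

Call:
{"api": "jog_arm", "payload": {
  "deltas": [
    {"offset": [0,0,-0.02],"gripper": 0.2,"rotation": [0,0,0]},
    {"offset": [0,0,-0.03],"gripper": 0.2,"rotation": [0,0,0]},
    {"offset": [0,0,-0.03],"gripper": 0.2,"rotation": [0,0,0]},
    {"offset": [0,0,0],"gripper": 0.2,"rotation": [0,0,0]},
    {"offset": [-0.024,0,0],"gripper": 0.2,"rotation": [0,0,0]},
    {"offset": [-0.025,0,0],"gripper": 0.2,"rotation": [0,0,0]},
    {"offset": [-0.015,0,0],"gripper": 0.2,"rotation": [0,0,0]},
    {"offset": [0,0,0],"gripper": 0.2,"rotation": [0,0,0]},
    {"offset": [0,0,0],"gripper": 0.2,"rotation": [0,0,0]}
  ]
}}

```text
clock: 21.35
position: [0.4959, 0.2956, 0.2138]
ee_rot: [0.213, 0.977, -0.0, -0.001]
ft_force: [0.6, 0.5, -1.6]
grip_width: 0.312
grasp_force: 39.6
```

```bash
python3 -c "
from h import *
st(('R',.133))
b=imaging.camera('side')
cv2.imwrite('pics/d8.png',cv2.resize(b[100:250,180:320],(420,450)))"
```

```text
t 21.35 p [0.4959 0.2956 0.2138] yaw 65.4 z [-0.001 -0.    -1.   ] q [-0.86  0.24  0.29  1.65 -0.07  1.26  0.58] F [ 0.6  0.5 -1.6] w 26.5 g 39.6
('R', 0.133) tool offset [-0.0003  0.0004  0.0808]
```

View pics/d8.png

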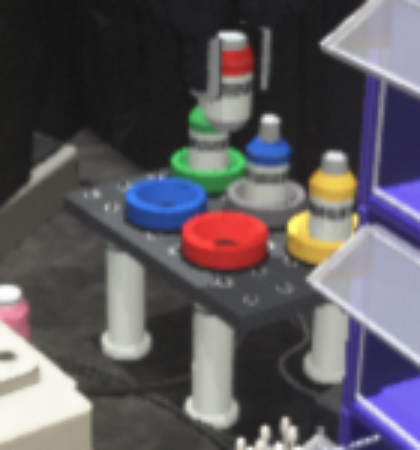

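Red is held over the empty red cup (225,240), with blue upright in the grey cup (268,165). Placing red, then on to the grey cup.

Call:
{"api": "jog_arm", "payload": {
  "deltas": [
    {"offset": [0,0,0.03],"gripper": 0.2,"rotation": [0,0,0]},
    {"offset": [0,0,0.03],"gripper": 0.2,"rotation": [0,0,0]},
    {"offset": [0,0,0.013],"gripper": 0.2,"rotation": [0,0,0]},
    {"offset": [0,0,0.006],"gripper": 0.2,"rotation": [0,0,0]},
    {"offset": [0,0,0],"gripper": 0.2,"rotation": [0,0,0]},
    {"offset": [0,0,0],"gripper": 0.2,"rotation": [0,0,0]},
    {"offset": [0,0,0],"gripper": 0.55,"rotation": [0,0,0]},
    {"offset": [0,0,0],"gripper": 0.55,"rotation": [0,0,0]},
    {"offset": [0,0,0],"gripper": 0.55,"rotation": [0,0,0]},
    {"offset": [0,0,0],"gripper": 0.55,"rotation": [0,0,0]}
  ]
}}

```text
clock: 22.4
position: [0.4966, 0.2954, 0.1355]
ee_rot: [0.213, 0.977, 0.0, 0.0]
ft_force: [-0.7, -0.3, 0.3]
grip_width: 0.551
grasp_force: 0.0
```

Call:
{"api": "jog_arm", "payload": {
  "deltas": [
    {"offset": [0,0,-0.02],"gripper": 0.55,"rotation": [0,0,0]},
    {"offset": [0,0,-0.03],"gripper": 0.55,"rotation": [0,0,0]},
    {"offset": [0,0,-0.03],"gripper": 0.55,"rotation": [0,0,0]},
    {"offset": [0,0,0],"gripper": 0.55,"rotation": [0,0,0]},
    {"offset": [0.012,0.02,0],"gripper": 0.55,"rotation": [0,0,0]},
    {"offset": [0.012,0.02,0],"gripper": 0.55,"rotation": [0,0,0]},
    {"offset": [0.008,0.016,0],"gripper": 0.55,"rotation": [0,0,0]},
    {"offset": [0,0,0],"gripper": 0.55,"rotation": [0,0,0]},
    {"offset": [0,0,0],"gripper": 0.55,"rotation": [0,0,0]}
  ]
}}

```text
clock: 23.3
position: [0.4908, 0.3593, 0.2148]
ee_rot: [0.213, 0.977, -0.001, -0.0]
ft_force: [-0.3, -1.4, -0.8]
grip_width: 0.546
grasp_force: 0.0
```

```bash
python3 -c "
from h import *
st(('N',.133))"
```

```text
t 23.3 p [0.4908 0.3593 0.2148] yaw 65.4 z [-0.    -0.001 -1.   ] q [-0.92  0.31  0.26  1.56 -0.08  1.28  0.5 ] F [-0.3 -1.4 -0.8] w 46.4 g 0.0
('N', 0.133) tool offset [0.0006 0.0002 0.0818]
```

Call:
{"api": "jog_arm", "payload": {
  "deltas": [
    {"offset": [0,0,0.03],"gripper": 0.55,"rotation": [0,0,0]},
    {"offset": [0,0,0.03],"gripper": 0.55,"rotation": [0,0,0]},
    {"offset": [0,0,0.02],"gripper": 0.55,"rotation": [0,0,0]},
    {"offset": [0,0,0],"gripper": 0.55,"rotation": [0,0,0]},
    {"offset": [0,0,0],"gripper": 0.2,"rotation": [0,0,0]},
    {"offset": [0,0,0],"gripper": 0.2,"rotation": [0,0,0]},
    {"offset": [0,0,0],"gripper": 0.2,"rotation": [0,0,0]},
    {"offset": [0,0,0],"gripper": 0.2,"rotation": [0,0,0]},
    {"offset": [0,0,0],"gripper": 0.2,"rotation": [0,0,0]}
  ]
}}

```text
clock: 24.2
position: [0.4914, 0.3598, 0.1367]
ee_rot: [0.213, 0.977, 0.001, 0.001]
ft_force: [0.9, -1.2, 6.6]
grip_width: 0.313
grasp_force: 40.0
```

Call:
{"api": "jog_arm", "payload": {
  "deltas": [
    {"offset": [0,0,-0.02],"gripper": 0.2,"rotation": [0,0,0]},
    {"offset": [0,0,-0.03],"gripper": 0.2,"rotation": [0,0,0]},
    {"offset": [0,0,-0.03],"gripper": 0.2,"rotation": [0,0,0]},
    {"offset": [0,0,0],"gripper": 0.2,"rotation": [0,0,0]},
    {"offset": [0.012,-0.02,0],"gripper": 0.2,"rotation": [0,0,0]},
    {"offset": [0.012,-0.02,0],"gripper": 0.2,"rotation": [0,0,0]},
    {"offset": [0.008,-0.016,0],"gripper": 0.2,"rotation": [0,0,0]},
    {"offset": [0,0,0],"gripper": 0.2,"rotation": [0,0,0]},
    {"offset": [0,0,0],"gripper": 0.2,"rotation": [0,0,0]}
  ]
}}

```text
clock: 25.1
position: [0.4382, 0.3221, 0.2153]
ee_rot: [0.213, 0.977, 0.0, -0.0]
ft_force: [0.8, 0.3, -0.6]
grip_width: 0.314
grasp_force: 39.8
```

```bash
python3 -c "
from h import *
st(('B',.133))"
```

```text
t 25.1 p [0.4382 0.3221 0.2153] yaw 65.4 z [ 0.     0.001 -1.   ] q [-0.95  0.17  0.26  1.73 -0.04  1.25  0.46] F [ 0.8  0.3 -0.6] w 26.7 g 39.8
('B', 0.133) tool offset [0.0003 0.0002 0.0823]
```

Call:
{"api": "jog_arm", "payload": {
  "deltas": [
    {"offset": [0,0,0.03],"gripper": 0.2,"rotation": [0,0,0]},
    {"offset": [0,0,0.03],"gripper": 0.2,"rotation": [0,0,0]},
    {"offset": [0,0,0.013],"gripper": 0.2,"rotation": [0,0,0]},
    {"offset": [0,0,0.006],"gripper": 0.2,"rotation": [0,0,0]},
    {"offset": [0,0,0],"gripper": 0.2,"rotation": [0,0,0]},
    {"offset": [0,0,0],"gripper": 0.2,"rotation": [0,0,0]},
    {"offset": [0,0,0],"gripper": 0.55,"rotation": [0,0,0]},
    {"offset": [0,0,0],"gripper": 0.55,"rotation": [0,0,0]},
    {"offset": [0,0,0],"gripper": 0.55,"rotation": [0,0,0]},
    {"offset": [0,0,0],"gripper": 0.55,"rotation": [0,0,0]}
  ]
}}

```text
clock: 26.1
position: [0.4384, 0.3221, 0.1365]
ee_rot: [0.213, 0.977, 0.0, 0.0]
ft_force: [-0.5, 0.8, 0.6]
grip_width: 0.549
grasp_force: 0.0
```

Call:
{"api": "jog_arm", "payload": {
  "deltas": [
    {"offset": [0,0,-0.02],"gripper": 0.55,"rotation": [0,0,0]},
    {"offset": [0,0,-0.03],"gripper": 0.55,"rotation": [0,0,0]},
    {"offset": [0,0,-0.04],"gripper": 0.55,"rotation": [0,0,0]},
    {"offset": [0,0,-0.04],"gripper": 0.55,"rotation": [0,0,0]},
    {"offset": [0,0,-0.04],"gripper": 0.55,"rotation": [0,0,0]},
    {"offset": [0,0,-0.04],"gripper": 0.55,"rotation": [0,0,0]},
    {"offset": [0,0,-0.04],"gripper": 0.55,"rotation": [0,0,0]},
    {"offset": [0,0,-0.03],"gripper": 0.55,"rotation": [0,0,0]},
    {"offset": [0,0,0],"gripper": 0.55,"rotation": [0,0,0]}
  ]
}}

```text
clock: 27.0
position: [0.4391, 0.3224, 0.4208]
ee_rot: [0.213, 0.977, 0.003, 0.002]
ft_force: [0.0, 0.6, -0.7]
grip_width: 0.549
grasp_force: 0.0
```

```bash
python3 -c "
from h import *
st((.34,.481,.44))"
```

```text
t 27.0 p [0.4391 0.3224 0.4208] yaw 65.4 z [ 0.005  0.005 -1.   ] q [-0.96  0.11  0.27  1.36 -0.03  1.66  0.45] F [ 0.   0.6 -0.7] w 46.6 g 0.0
(0.34, 0.481, 0.44) tool offset [ 0.1561  0.103  -0.0189]
```

Call:
{"api": "jog_arm", "payload": {
  "deltas": [
    {"offset": [0,0.02,-0.02],"gripper": 0.55,"rotation": [0,0,0]},
    {"offset": [0.02,0.03,-0.01],"gripper": 0.55,"rotation": [0,0,0]},
    {"offset": [0.03,0.03,0],"gripper": 0.55,"rotation": [0,0,0]},
    {"offset": [0.03,0.025,0],"gripper": 0.55,"rotation": [0,0,0]},
    {"offset": [0.03,0,0],"gripper": 0.55,"rotation": [0,0,0]},
    {"offset": [0.03,0,0],"gripper": 0.55,"rotation": [0,0,0]},
    {"offset": [0.02,0,0],"gripper": 0.55,"rotation": [0,0,0]},
    {"offset": [0,0,0],"gripper": 0.55,"rotation": [0,0,0]},
    {"offset": [0,0,0],"gripper": 0.55,"rotation": [0,0,0]},
    {"offset": [0,0,0],"gripper": 0.55,"rotation": [0,0,0]},
    {"offset": [0,0,0],"gripper": 0.55,"rotation": [0,0,0]}
  ]
}}

```text
clock: 28.1
position: [0.3376, 0.4833, 0.4461]
ee_rot: [0.214, 0.977, -0.0, 0.0]
ft_force: [0.4, -0.5, 0.2]
grip_width: 0.55
grasp_force: 0.0
```

```bash
python3 -c "
from h import *
st()
a=imaging.camera('top');b=imaging.camera('side')
cv2.imwrite('pics/d9.png',np.hstack([cv2.resize(a[110:250,190:330],(392,392)),cv2.resize(b[110:250,180:320],(392,392))]))"
```

```text
t 28.1 p [0.3376 0.4833 0.4461] yaw 65.3 z [ 0. -0. -1.] q [-1.17  0.23  0.17  1.17 -0.04  1.74  0.13] F [ 0.4 -0.5  0.2] w 46.8 g 0.0
```

View pics/d9.png

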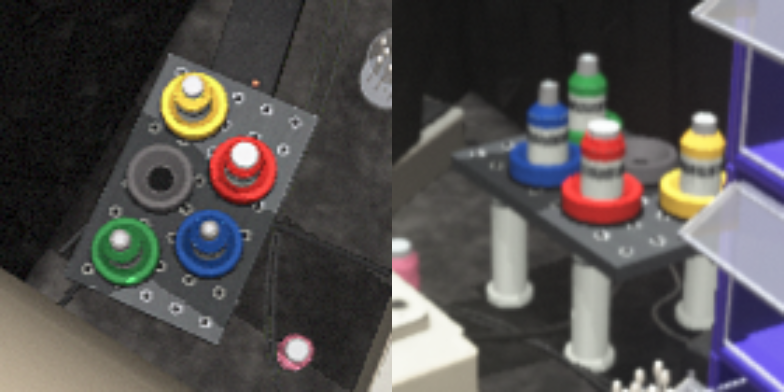

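All four objectives stand upright in cups of their own colour, the grey cup (160,178) is empty, and the arm is clear.

```bash
python3 -c "
from h import *
print(workorder.hand_in())"
```

```text
the job is handed in; nothing more can be done
None
```

The job is handed in: all four objectives stand upright in the cups of their own colour, the grey spare cup is empty, and the arm was clear of everything after about 28 s.

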